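# Start the strain viewer and seat its filter cell

### The arm

A 7-joint arm with a two-finger parallel gripper is mounted at the origin on a cart in front of the work surface, level with it; the furniture and walls round the work are solid. World frame = base frame: x ahead of the robot, y to its left, z up, the work surface at z = 0. Lengths are in mm, angles in rad, forces in N, time in s.
With the tool pointing down it reaches from about 400 to 875 mm from the base axis. Payload 19.3 kg.
Tool frame: the origin (TCP) lies at the very end of the fingers, on their centre line; the grasp point (between the pads) lies 19 mm behind it (grip_point_offset is the z of the grasp point in the tool frame, in mm); z points along the fingers, y is the line along which they close (so a half turn about z gives the same grasp; the last joint's range is limited). The gripper opens to 85 mm and grips with 20 to 120 N. Pads are 22 mm wide; open, the fingers measure 114 mm over their backs; the gripper's body (76 mm by 85 mm) begins 54 mm behind the grasp point. The pads swing forward as they close: fully open they stand 13 mm farther back than shut.
Start: joints at [-1.319, 0.521, -0.036, 1.599, 0.021, 1.021, -0.113], TCP at [197.69, 592.902, 231.291] pointing down, gripper open.
Joint ranges: [-2.91, 2.91], [-0.3, 2.13], [-1.5, 1.42], [0.17, 2.43], [-1.26, 4.41], [0.16, 1.93], [-2.52, 2.52]. Speed limits (rad/s): [1.89, 1.89, 2.39, 2.39, 3.01, 3.01, 3.01].

### API

Orientations are given as a 3x3 rotation matrix whose columns are the frame's x, y, z axes.
In Python, from workcell import movep, movel, goto_joints, open_gripper, clamp, wait, inverse_kinematics, read_state, camera, PlanningError, finish_job, grip_point_offset gives the robot as it stands. Calls block until the motion is done:
- movep(position, orientation): joint-space move of the TCP to a pose.
- movel(position, frame=None, max_speed=150, guard=None): straight line of the TCP; frame=None keeps the orientation; max_speed is the mean speed in mm/s. With guard (N) it stops when the force on the tool has changed by that much, and returns True; else False.
- goto_joints(angles): joint-space move.
- open_gripper() and clamp(): open the fingers fully, or close them until they stop; the grip force is fixed at half the most.
- wait(seconds).
- inverse_kinematics(position, orientation): joint angles nearest the present ones, or None.
- read_state(): the state.
- camera(name): name is "side" or "top" or "wrist"; returns a dict with "image" (384x512x3 uint8, blue, green, red), "range_z" (384x512 float32, mm along the optical axis (not along the pixel's ray), 0 where there is no reading), "fx", "fy", "cx", "cy" (pixels), "dist_coeffs" ([k1, k2, p1, p2, k3] as OpenCV has them; the pictures are not rectified), "cam_to_world" (4x4, takes a point from camera to world coordinates). Camera axes: x right, y up, looking along -z (the intrinsics and any distortion apply to the point x, -y, -z); pixel columns grow to the right and rows downward; lengths in mm; the calibration is good to about 2 mm. A picture is of the moment at which its call begins.
A pose or a line that the arm cannot do raises PlanningError and nothing moves.
- finish_job(): hands the job in; it is judged then, once.
The state is a dict: "time": time; "qpos": joint angles; "qvel": joint speeds; "joint_efforts": joint torques, N m; "eef_pos": TCP position; "tool_rot": TCP orientation; "ft_force": force on the tool from outside, world axes, zero at the start; "torque": the same for the moment, N m; "finger_gap": finger opening in mm; "gripper_force": force on a finger pad.
Only numpy, scipy, OpenCV 4.12 (cv2) and the standard library are available. Lean on these libraries where they do the work, as an engineer would, in place of code of your own. Each camera call takes 0.05 s, during which the arm holds its last target. There are 200 camera calls.

### The job

Start up the glass strain viewer by pressing its three spring keys fully down one at a time, letting each come back up before the next: first the large round key, then the long bar key, then the small square key. Only after that, turn the knurled filter cell that sits loose on the viewer's spigot until its hidden keyways drop over the pins, push it fully home against its spring, and finish while still holding it pushed home with the gripper. Do not disturb the frit jar, wax tin and tape roll standing round the viewer.

Things in the scene. Friction and masses are not known exactly. Their poses are not given: they have to be found in the camera images.
- viewer: Grey strain viewer, a flat box 170 x 150 x 50 mm (x, y, z) fixed on the table, dark deck on top at 50 mm. Origin at the centre of its underside; -x is its front edge, with a row of three keys (48 mm apart, order changes) 52 mm in front of the centre; the spigot with the filter cell stands 35 mm behind the centre. Turned by some yaw about z.
- spigot_axis (a point): Point on the viewer's deck (50 mm above the table) on the upright axis of the steel spigot: 31 mm diameter, 36 mm tall, with three 8 mm pins sticking out sideways 120 degrees apart, their tops 26 mm above the deck. The pins are out of sight inside the filter cell and stand at an unknown angle.
- collar: Filter cell: loose round aluminium cap 44 mm tall, 0.1 to 0.16 kg, knurled grip 56 mm in diameter on its upper 16 mm, 54 mm smooth skirt below, dark glass on top. Origin at the centre of its underside, z up its axis. Starts upright over the spigot, resting on the pins, underside 68 mm above the table (18 above the deck). Its yaw does not tell where the pins are.
- collar_grip (a point): Where to grip the filter cell: on its axis, 32 mm above its underside, across the knurled band from above. Inside the skirt are three hidden keyways 120 degrees apart, 1.5 mm play round the spigot. Turned clockwise seen from above the cell comes over the pins after 25 to 78 degrees (counter-clockwise after 42 to 95), with about 8 degrees of play either way.
- spring_ring (a joint): Compression in m of the black spring ring under the filter cell: 0 free, 0.005 when the cell is home. Over the pins the cell goes down 10 mm: the first 5 mm freely onto this ring (underside 13 mm above the deck), the last 5 mm against its spring (3 N rising to 9 N) to a solid stop, underside 8 mm above the deck: home. Let go, the cell springs back up 5 mm.
- key_round (a joint): Travel of the large round key in m: 0 up, 0.005 fully down.
- key_bar (a joint): Travel of the long bar key in m: 0 up, 0.005 fully down.
- key_square (a joint): Travel of the small square key in m: 0 up, 0.005 fully down.
- key_round_top (a point): Large round key, 28 mm in diameter, on the deck of the viewer. Plain grey spring key, 9 mm proud of the deck, 5 mm of travel, about 5 N fully down, springs back when let go. This point is the centre of its top face, 59 mm above the table at rest; z up. The order of the keys in their row changes.
- key_bar_top (a point): Long bar key, 36 x 14 mm (long side along the viewer's x), on the deck of the viewer. Plain grey spring key, 9 mm proud of the deck, 5 mm of travel, about 5 N fully down, springs back when let go. This point is the centre of its top face, 59 mm above the table at rest; z up. The order of the keys in their row changes.
- key_square_top (a point): Small square key, 15 x 15 mm, on the deck of the viewer. Plain grey spring key, 9 mm proud of the deck, 5 mm of travel, about 5 N fully down, springs back when let go. This point is the centre of its top face, 59 mm above the table at rest; z up. The order of the keys in their row changes.
- frit_jar_6: Bystander: lidded glass jar of coloured frit, 60 mm diameter, 55 mm tall, to the viewer's left (+y). Origin at the centre of its underside.
- wax_tin: Bystander: round tin 66 mm in diameter, 26 mm tall, to the viewer's left, nearer the front. Origin at the centre of its underside.
- tape_roll: Bystander: roll of tape lying flat, 81 mm in diameter, 25 mm tall, in front of the viewer. Origin at the centre of its underside.
Things that resemble listed ones, but are neither listed nor needed, are in the scene too. Leave any blue look-alike of the collar alone.

How it is judged:
By the outcome, as a careful person would: the job done as asked, in the order asked, and still so for the second after the job is handed in, while the arm keeps its last pose, push and grip.
It also fails if it takes over 48 s, if anything falls off the work surface, if the arm or the gripper's body presses on something with over 40 N, if the wrist force passes 120 N, or if a joint passes its speed limit or range.

## Working session

There is one attempt and no reset: what is moved stays moved. The work goes in short steps, each a Python script; the robot and the scene stay as the last script left them, time stands still between calls to the robot, and variables do not carry over. Pictures are saved under pics/ and viewed, at most 10 in all, crops included, and the job is handed in when it is done.

```bash
ls; mkdir -p pics; python3 - <<'E'
from workcell import *
import cv2,numpy as np,pickle
d={}
for n in("top","side","wrist"):
    c=camera(n);d[n]=c;cv2.imwrite(f"pics/{n}0.png",c["image"]);print(n,c["fx"],c["cx"],c["cy"],c["dist_coeffs"],np.round(c["cam_to_world"],3).tolist())
pickle.dump(d,open("c0.pkl","wb"))
s=read_state();print(s["time"],s["ft_force"],s["finger_gap"],grip_point_offset,s["tool_rot"])
a=np.vstack([d["top"]["image"],d["side"]["image"]]);cv2.imwrite("pics/a.png",cv2.resize(np.hstack([d["top"]["image"],d["side"]["image"]]),(800,300)))
E
```

```text
pics
top 400.2947991626688 253.78714520886243 192.6900362928496 [-0.03753433  0.          0.          0.          0.        ] [[0.017, 0.996, -0.089, 370.166], [-1.0, 0.018, 0.004, 306.165], [0.006, 0.089, 0.996, 949.546], [0.0, 0.0, 0.0, 1.0]]
side 452.66494507447237 253.0517077679608 190.66409156363264 [0.03101035 0.         0.         0.         0.        ] [[0.946, 0.147, -0.289, 184.057], [-0.324, 0.465, -0.824, -418.702], [0.014, 0.873, 0.487, 496.69], [0.0, 0.0, 0.0, 1.0]]
wrist 265.4114255019693 255.47860300996643 191.69792273945768 [-0.0349577  0.         0.         0.         0.       ] [[0.316, -0.912, -0.262, 132.571], [0.949, 0.304, 0.088, 615.214], [-0.001, -0.276, 0.961, 373.189], [0.0, 0.0, 0.0, 1.0]]
0.15 [-0.35881474 -0.65824619  0.71171567] 85.2563667219065 -18.700000000000003 [[-9.48673126e-01  3.16258211e-01 -2.10128894e-04]
 [ 3.16258276e-01  9.48672790e-01 -8.00167234e-04]
 [-5.37158932e-05 -8.25552153e-04 -9.99999658e-01]]
```

View pics/top0.png

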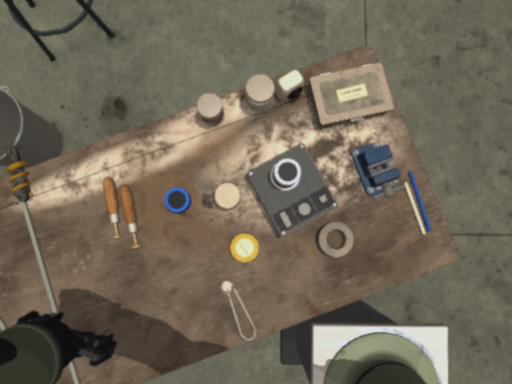

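View pics/side0.png

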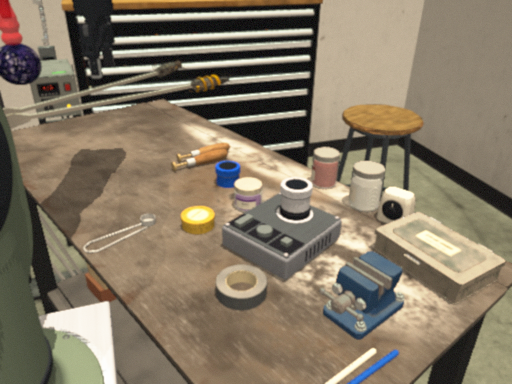

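Top: the cell is near (285,174), with the key row at about (285,218) bar, (304,209) round and (322,200) square. Side: the cell is near (296,190) and the keys at (243,227)–(290,243). I'll enlarge both.

```bash
python3 - <<'E'
import cv2,pickle,numpy as np
d=pickle.load(open("c0.pkl","rb"))
t=d["top"]["image"][135:240,240:345];s=d["side"]["image"][165:280,215:350]
t=cv2.resize(t,(630,630)[:2],interpolation=cv2.INTER_CUBIC)[:600];cv2.imwrite("pics/tc.png",t)
cv2.imwrite("pics/sc.png",cv2.resize(s,None,fx=5,fy=5,interpolation=cv2.INTER_CUBIC))
E
```

```text
(no output)
```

View pics/tc.png

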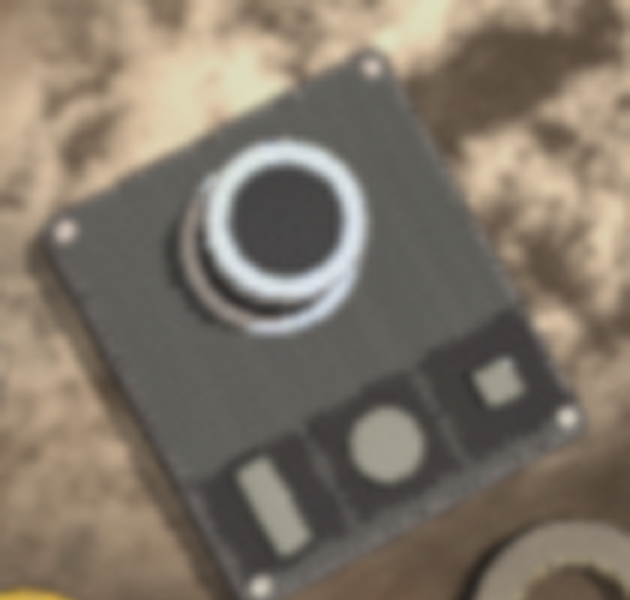

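View pics/sc.png

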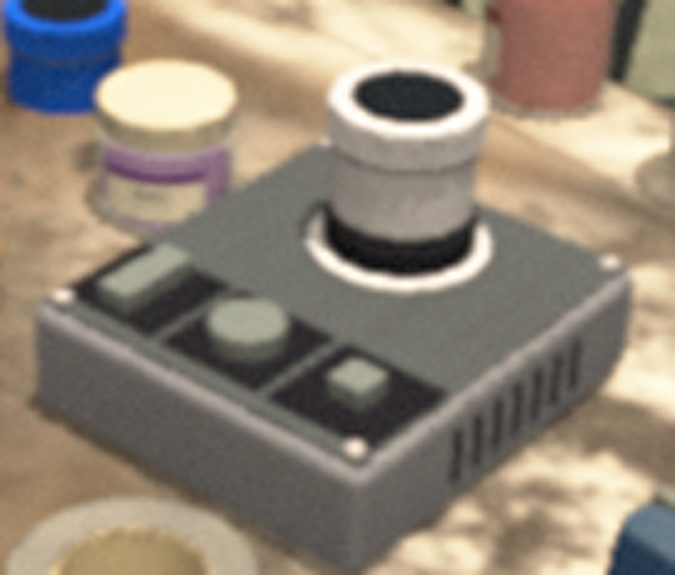

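Crop readings (top ×6, side ×5):

| Point | Top crop | Side crop |
|---|---|---|
| bar | (273,506) | (143,272) |
| round | (387,444) | (248,322) |
| square | (498,382) | (358,378) |
| cell top | (286,220) | (409,97) |

I'll triangulate these and the deck screws.

```bash
cat > h.py <<'E'
import numpy as np,cv2
def ray(c,u,v):
    K=np.array([[c["fx"],0,c["cx"]],[0,c["fy"],c["cy"]],[0,0,1]])
    p=cv2.undistortPoints(np.array([[[u,v]]],float),K,np.array(c["dist_coeffs"])).ravel()
    T=np.array(c["cam_to_world"]);r=T[:3,:3]@[p[0],-p[1],-1];return T[:3,3],r/np.linalg.norm(r)
def tri(rs):
    A=np.zeros((3,3));b=np.zeros(3)
    for o,r in rs: P=np.eye(3)-np.outer(r,r);A+=P;b+=P@o
    x=np.linalg.solve(A,b);return x,[np.linalg.norm(np.cross(r,x-o)) for o,r in rs]
def atz(o,r,z): return o+r*(z-o[2])/r[2]
E
python3 - <<'E'
from h import *
import pickle
d=pickle.load(open("c0.pkl","rb"));np.set_printoptions(precision=1,suppress=True)
T=dict(bar=(273,506),rnd=(387,444),sq=(498,382),col=(286,220),sBL=(65,231),sBR=(372,67),sFR=(567,418),sFL=(261,586))
S=dict(bar=(143,272),rnd=(248,322),sq=(358,378),col=(409,97),sBL=(322,145),sBR=(610,263),sFR=(355,448),sFL=(63,297))
H=dict(bar=59,rnd=59,sq=59,col=112)
for k in T:
    a=ray(d["top"],(T[k][0]+.5)/6-.5+240,(T[k][1]+.5)/6-.5+135);b=ray(d["side"],(S[k][0]+.5)/5-.5+215,(S[k][1]+.5)/5-.5+165)
    x,e=tri([a,b]);z=H.get(k,50);print(k,x,e,atz(*a,z),atz(*b,z))
E
```

```text
bar [393.6 231.3  57.5] [np.float64(0.9165032354646325), np.float64(0.9165032354647401)] [392.7 231.6  59. ] [393.8 228.9  59. ]
rnd [417.7 189.   58.2] [np.float64(1.3089070942109526), np.float64(1.3089070942109522)] [416.4 189.5  59. ] [418.5 187.6  59. ]
sq [441.5 147.5  57.5] [np.float64(1.2906580146353834), np.float64(1.290658014635273)] [440.2 148.2  59. ] [441.9 145.3  59. ]
col [493.4 232.  112. ] [np.float64(1.5054406997840541), np.float64(1.505440699783859)] [491.9 232.5 112. ] [495.  231.9 112. ]
sBL [495.4 310.5  49.6] [np.float64(0.12349487568421078), np.float64(0.12349487568408697)] [495.2 310.5  50. ] [495.3 309.9  50. ]
sBR [561.3 194.4  51.1] [np.float64(1.3072989455060355), np.float64(1.3072989455060382)] [560.3 194.8  50. ] [563.7 195.9  50. ]
sFR [429.2 120.2  51. ] [np.float64(1.5606684589286037), np.float64(1.5606684589285527)] [427.8 120.5  50. ] [431.3 121.2  50. ]
sFL [364.3 234.7  50.5] [np.float64(1.334652410141293), np.float64(1.334652410141267)] [363. 235.  50.] [365.8 235.2  50. ]
```

Both views agree on heights (keys 58, deck 50.5, cell top 112) and fit the model: centre (462.6,215), yaw 29.7°, spigot (493,232). Next, the keys with closed fingers.

```bash
cat >> h.py <<'E'
def R(deg):  # tool down, closing axis (tool y) at heading deg
    a=np.radians(deg);y=np.array([np.cos(a),np.sin(a),0]);z=np.array([0,0,-1.]);return np.column_stack([np.cross(y,z),y,z])
E
python3 - <<'E'
from h import *
from workcell import *
np.set_printoptions(precision=2,suppress=True)
best=min((119.7,-60.3),key=lambda a:abs(inverse_kinematics([417.6,189.1,90],R(a))[6]))
F=R(best);print(best)
clamp();movep([417.6,189.1,90],F);print(read_state()["time"],read_state()["qpos"])
for n,p in dict(rnd=(417.6,189.1),bar=(393.6,230.8),sq=(441.3,147.3)).items():
    movel([*p,72],F,max_speed=120);f0=np.array(read_state()["ft_force"])
    g=movel([*p,50.5],max_speed=25,guard=14);s=read_state()
    print(n,g,s["eef_pos"],np.array(s["ft_force"])-f0,s["time"])
    wait(.15);s=read_state();print(s["eef_pos"],np.array(s["ft_force"])-f0)
    movel([*p,75],max_speed=80);wait(.2)
E
```

```text
-60.3
2.6667 [-0.88  0.54  0.42  2.16 -0.44  0.52 -1.17]
rnd True [417.66 189.21  53.69] [-4.73 -1.27 24.61] 3.675
[417.69 189.21  53.75] [-5.06 -1.44 21.71]
bar True [393.76 230.68  53.69] [-5.09 -1.03 24.74] 5.7
[393.72 230.66  53.73] [-5.08 -0.63 21.63]
sq True [441.32 147.46  53.69] [-4.96  0.06 25.17] 8.125
[441.26 147.46  53.73] [-2.64 -0.05 21.95]
```

All three keys bottomed at z≈53.7, as expected. Now a close look at the cell from two wrist positions.

```bash
python3 - <<'E'
from h import *
from workcell import *
import pickle
for a in range(-150,211,30):
    q=inverse_kinematics([493,232.2,79],R(a)); print(a,None if q is None else np.round(q,2))
movel([441.3,147.3,140],max_speed=150)
open_gripper();movep([470,219,190],R(-60.3))
c1=camera("wrist");movel([493,232.2,190],max_speed=120);c2=camera("wrist")
pickle.dump((c1,c2),open("w.pkl","wb"));print(read_state()["time"])
cv2.imwrite("pics/w.png",cv2.resize(np.hstack([c1["image"],c2["image"]]),(800,300),interpolation=cv2.INTER_AREA))
E
```

```text
-150 [-1.11  0.82  0.85  1.96 -0.88  0.79 -2.36]
-120 [-1.04  0.76  0.72  1.95 -0.75  0.72 -1.95]
-90 [-0.95  0.7   0.57  1.95 -0.6   0.66 -1.56]
-60 [-0.85  0.66  0.42  1.95 -0.44  0.63 -1.19]
-30 [-0.74  0.63  0.27  1.94 -0.28  0.6  -0.81]
0 [-0.64  0.62  0.12  1.93 -0.12  0.6  -0.43]
30 [-0.53  0.61 -0.03  1.93  0.03  0.6  -0.05]
60 [-0.42  0.61 -0.18  1.92  0.18  0.62  0.34]
90 [-0.31  0.63 -0.33  1.92  0.32  0.65  0.73]
120 [ 0.26  1.   -1.28  1.89  1.08  1.16  0.65]
150 [ 0.26  1.   -1.28  1.89  1.08  1.16  1.18]
180 [ 0.26  1.   -1.28  1.89  1.08  1.16  1.7 ]
210 [-1.11  0.82  0.85  1.96 -0.88  0.79 -2.36]
11.1917
```

View pics/w.png

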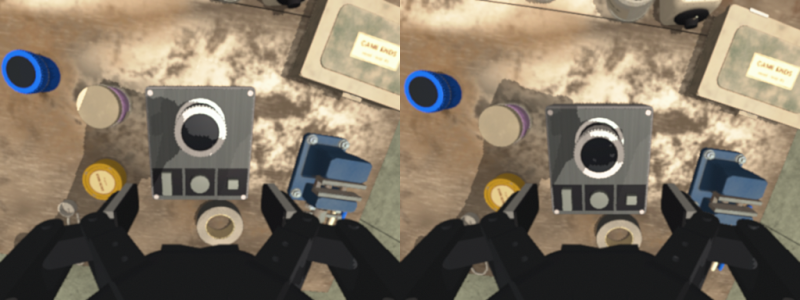

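The cell top is near (200,128) in the left half and (600,157) in the right half. I'll enlarge both at the rim.

```bash
python3 - <<'E'
import cv2,pickle,numpy as np
c1,c2=pickle.load(open("w.pkl","rb"))
f=lambda i,x,y:cv2.resize(i[y:y+80,x:x+80],None,fx=5,fy=5,interpolation=cv2.INTER_CUBIC)
cv2.imwrite("pics/w2.png",np.hstack([f(c1["image"],216,124),f(c2["image"],216,155)]))
E
```

```text
(no output)
```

View pics/w2.png

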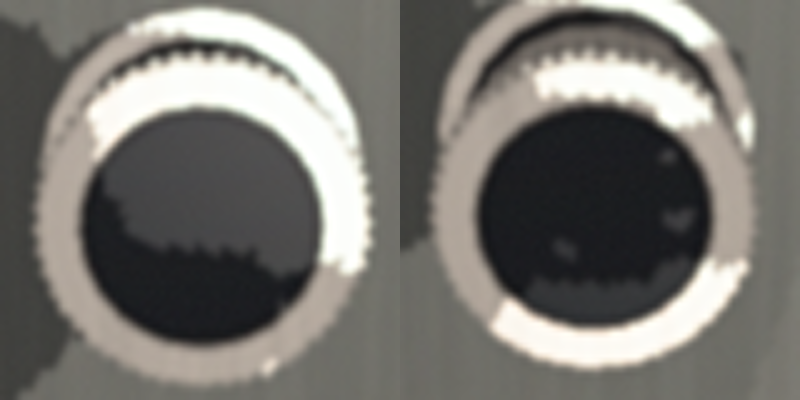

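Glass disc centres in the crops: (203,226) left and (194.5,217) right.

```bash
python3 - <<'E'
from h import *
import pickle
c1,c2=pickle.load(open("w.pkl","rb"))
g=lambda c,u,v,x,y:ray(c,(u+.5)/5-.5+x,(v+.5)/5-.5+y)
a=g(c1,203,226,216,124);b=g(c2,194.5,217,216,155)
print(tri([a,b]),atz(*a,112),atz(*b,112))
E
```

```text
(array([494.96588562, 232.84160034, 112.39734173]), [np.float64(0.07926180618985192), np.float64(0.07926180618982791)]) [494.93440282 232.7309764  112.        ] [494.82226599 232.85237121 112.        ]
```

Heights agree at 112, and the axis is about (494.3,232.6). Grip, check the lateral force, then turn clockwise and probe.

```bash
python3 - <<'E'
from h import *
from workcell import *
np.set_printoptions(precision=2,suppress=True)
P=[494.3,232.6]
movep([*P,150],R(35));g=movel([*P,79.5],max_speed=80,guard=8)
f0=np.array(read_state()["ft_force"]);print(g,f0)
clamp();s=read_state();print(s["time"],s["eef_pos"],s["finger_gap"],s["gripper_force"],np.array(s["ft_force"])-f0,s["torque"])
E
```

```text
False [0.34 1.22 0.29]
13.925 [494.75 232.89  80.12] 54.58616512188257 61.656121015548706 [-1.03 -1.89  5.89] [-0.02  0.12  0.02]
```

```bash
python3 - <<'E'
from h import *
from workcell import *
np.set_printoptions(precision=2,suppress=True)
P=[494.3,232.6];z0=79.8
for t in range(18,92,7):
    movel([*P,z0],R(35-t),max_speed=60)
    g=movel([*P,z0-3.5],R(35-t),max_speed=12,guard=8)
    s=read_state();print(t,g,s["time"],s["eef_pos"],s["ft_force"],s["torque"][2],s["finger_gap"])
    if not g and s["eef_pos"][2]<z0-2.5: print("dropped");break
    if s["time"]>36: break
E
```

```text
18 True 14.6 [494.58 232.8   79.99] [-3.02 -0.81 14.75] -0.1633688200676467 54.354703561456915
25 True 15.0833 [494.57 232.61  79.91] [-3.35 -1.51 14.47] -0.09147600816409604 54.69180478321501
32 True 15.5667 [494.49 232.72  79.62] [-1.95 -0.59 12.68] -0.1728993775304469 54.570772972629555
39 True 16.0583 [494.19 232.75  78.72] [-1.24  0.07  7.02] -0.06672960804734115 54.36059321219151
46 False 16.775 [494.1  232.49  76.11] [ 0.16 -0.1  -2.05] -0.05571681308937548 54.67017233696315
dropped
```

```bash
python3 - <<'E'
from h import *
from workcell import *
np.set_printoptions(precision=2,suppress=True)
P=[494.3,232.6];F=R(35-48)
movel([*P,76],F,max_speed=30)
for z in (74,72,71,70,69,68.3,67.5):
    g=movel([*P,z],F,max_speed=12,guard=14);s=read_state();print(z,g,s["time"],s["eef_pos"],s["ft_force"],s["torque"],s["finger_gap"])
    if g: break
wait(.3);s=read_state();print(s["eef_pos"],s["ft_force"])
c=camera("side");cv2.imwrite("pics/e.png",cv2.resize(c["image"][130:280,200:370],None,fx=3.5,fy=3.5,interpolation=cv2.INTER_CUBIC))
E
```

```text
74 False 17.3417 [494.36 232.59  74.06] [-1.03 -2.01  2.1 ] [-0.18  0.11  0.02] 54.212486192344166
72 False 17.6583 [494.38 232.52  72.05] [-1.47 -1.73  4.26] [-0.29  0.19  0.  ] 54.019326927510846
71 False 17.9083 [494.38 232.57  71.11] [-0.53 -1.28  5.1 ] [-0.3   0.26  0.03] 54.24703485197626
70 False 18.1583 [494.4  232.6   70.33] [-3.86 -2.29 11.21] [-0.33  0.62  0.02] 54.42087015965398
69 False 18.4083 [494.41 232.64  70.2 ] [-9.02 -5.1  32.3 ] [-0.83  1.92  0.03] 54.25535495209015
68.3 False 18.6583 [494.44 232.68  70.15] [-12.68  -5.83  46.93] [-1.14  2.88  0.09] 54.43938606525127
67.5 False 18.9083 [494.52 232.68  70.04] [-18.46  -8.21  62.61] [-1.51  3.93  0.04] 54.24034288726644
[494.49 232.7   70.02] [-19.02  -7.91  63.68]
```

View pics/e.png

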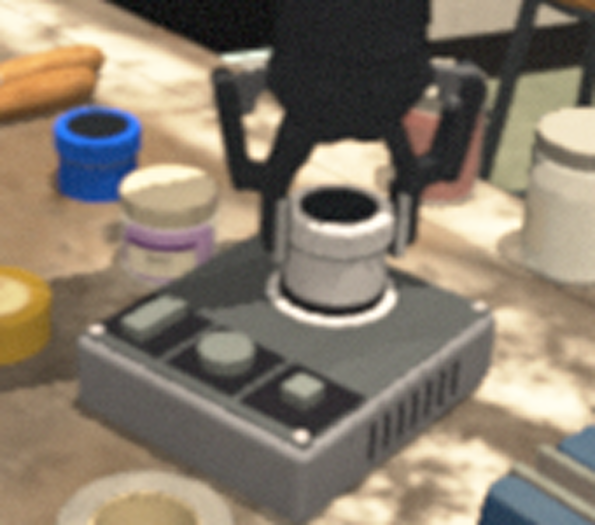

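The picture shows the cell at (335,245) seated down by the white deck ring, with the black gap gone and the keys up. It hit a solid stop 10 mm below its start, so it is home. I'll ease the push to about 25 N and hand in.

```bash
python3 - <<'E'
from h import *
from workcell import *
movel([494.4,232.6,69.2],R(-13),max_speed=10);wait(.4)
s=read_state();print(s["time"],s["eef_pos"],s["ft_force"],s["finger_gap"])
if s["ft_force"][2]>14 and s["eef_pos"][2]<70.5: print(finish_job())
E
```

```text
19.975 [494.43953926 232.62493712  70.25903545] [-7.55377787 -3.9041693  29.26424549] 54.15132897323106
the job is handed in; nothing more can be done
None
```

I pressed the keys in order (round, bar, square) and each bottomed. I then turned the filter cell 48° clockwise onto its pins, pushed it home to its solid stop, and handed in at 20.0 s while still holding it with about 29 N.

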